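Punch the pouring hole of an oil tin

TASK

Slide the oil tin along the wooden bed, without lifting it, until the dimple in its top sits right under the bench punch; then let go of it and press the punch's knob down so that the tip bears firmly on the floor of the dimple, without ramming it. Let the punch spring back up, leave the tin lying there flat under it, and leave the things beside the bed as they stand.

Things in the scene. Friction and masses are not known exactly. Their poses are not given: they have to be found in the camera images.
- press: bench can punch, fixed. Origin on the table top straight below its tip; x to its rear, z up. Wooden bed 12 mm thick: x -220 to 130 mm, y -85 to 85. Grey head overhanging it: x -38 to 126, y -35 to 35, z 110 to 185; an upright hand fits neither under nor close in front of it. Guide sleeve, 22 mm wide, hangs below it round the punch to z 85. Column x 74 to 126; flange on the bed from x 50
- punch_tip (a point): end of the punch, a vertical steel pin, 6 mm in diameter there, 56 mm above the table when up
- punch_knob (a point): centre of the top of the round black palm knob, 42 mm wide, above the head; 249 mm above the table when up. Pressing it down lowers the punch
- punch (a joint): travel of the punch, m: 0 up, 0.030 fully down; a spring lifts it again (3.75 N to start, about 7 N at 0.020). It meets the tin's flat top at 0.014 and the floor of the dimple at about 0.021
- tin: flat steel oil tin, 84 (x) by 46 (y) by 30 (z) mm, 150 to 310 g, lying on the bed; origin at the centre of its underside, x towards the end with the dimple, z up
- dimple (a point): the marked spot: centre of the round dimple in the tin's top, 13 mm wide and 7 mm deep, at the level of the top; 18 mm from the tin's middle towards +x, on its centre line
- flour_cup: bystander: small open steel cup, 71 mm wide, 42 mm high, stands on the table beside the bed; origin at the centre of its underside
- flour_jar: bystander: glass jar with a yellow lid, 65 mm wide, 120 mm high, stands on the table beside the bed; origin at the centre of its underside
- spice_a: bystander: spice jar with a black cap, 45 mm wide, 105 mm high, stands on the table beside the bed; origin at the centre of its underside
- ring_cutter_1: bystander: small tinplate ring cutter, 54 mm wide, 30 mm high, stands on the table beside the bed; origin at the centre of its underside
Not all that is in view belongs to the job. What is shaped like the tin but blue is not meant.

How it is judged:
On the way:
1. with the tin let go, the punch is pressed into the dimple and bears on its floor with 4 N or more (horizontal distance between dimple and punch_tip below 0.004 m and value of joint punch above 0.018 m and contact force between punch and tin above 4 N and contact force between the fingers and tin below 0.1 N), for 0.15 s.
At the end, for the whole second after the job is handed in: The dimple's centre is within 4 mm, seen from above, of the punch tip; the punch is up again (within 3 mm); the tin lies flat (within 0.05 rad) and at rest on the bed (horizontal distance between dimple and punch_tip below 0.004 m and value of joint punch below 0.003 m and angle between tin's own z axis and vertical below 0.05 rad and z of tin in the frame of press between 0.009 and 0.015 m and linear speed of tin below 0.01 m/s); the robot touches nothing.
It fails at once if the tin is lifted more than 12 mm off the bed (z of tin in the frame of press above 0.024 m).
It fails at once if the punch is rammed into the tin with more than 60 N (contact force between punch and tin above 60 N).
It fails at once if one of the four things beside the bed (cup, two jars, ring cutter) is moved more than 30 mm or tipped over (distance of any of flour_cup, flour_jar, spice_a, ring_cutter_1 from where it was at the start of the episode above 0.03 m or angle between any of flour_cup, flour_jar, spice_a, ring_cutter_1's own z axis and vertical above 0.5 rad).
It also fails if it takes over 54 s, if anything falls off the work surface, if the arm or the gripper's body presses on something with over 40 N, if the wrist force passes 120 N, or if a joint passes its speed limit or range.

ROBOT

A 7-joint arm with a two-finger parallel gripper is mounted at the origin on a cart in front of the work surface, level with it; the furniture and walls round the work are solid. World frame = base frame: x ahead of the robot, y to its left, z up, the work surface at z = 0. Lengths are in m, angles in rad, forces in N, time in s.
With the tool pointing down it reaches from about 0.425 to 0.875 m from the base axis. Payload 4.7 kg.
Tool frame: the origin (TCP) lies between the finger pads; the fingertips stand 17 mm ahead of it and the grasp point (between the pads) lies 2 mm behind it (env.tcp_to_tips is the distance from the TCP to the fingertips, in m); z points along the fingers, y is the line along which they close (so a half turn about z gives the same grasp; the last joint's range is limited). The gripper opens to 87 mm and grips with 3 to 60 N. Pads are 19 mm wide; open, the fingers measure 117 mm over their backs; the gripper's body (75 mm by 190 mm) begins 51 mm behind the grasp point.
Start: joints at [1.145, 0.321, -0.07, 1.45, 0.023, 1.371, -0.057], TCP at [0.277, -0.588, 0.206] pointing down, gripper open.
Joint ranges: [-2.86, 2.86], [-0.3, 2.09], [-1.38, 1.24], [0.06, 2.45], [-1.56, 4.7], [0.09, 2.05], [-2.69, 2.69]. Speed limits (rad/s): [2.57, 2.57, 3.14, 3.14, 3.14, 3.14, 3.14].

INTERFACE

Orientations are given as a rotation vector (axis times angle).
In Python, from plant import env gives the robot as it stands. The module is installed in compiled form; this text tells all that it offers.
- The arm moves only by the tool carry_out, never from a script. Its argument "rows" is a list of rows, each an object with "delta_pos": the shift along the tool's x, y, z in mm, a list of three; "angular": the turn, a rotation vector about the tool's x, y, z in degrees, a list of three. A call has exactly 8 rows; each row is the pose to reach, as a shift and turn from the pose commanded when the call began, along the tool's axes at that moment; what a row does not reach only later rows make up. A row lasts 1/12 s, in which the tool goes at most 41.7 mm and 7.16 degrees, less where a joint would pass 70% of its speed; a pose out of reach is approached as far as the arm can. A call with a gripper value outside its range is refused whole. "claw" is the finger opening in mm, from 0 to 87, set as the call begins (left out, the last holds). The fingers move at their own pace and stop on an object; "force" is the grip in N (left out, the last holds). Time passes only in rows, so rows that repeat a pose let the fingers close, or fill a call up. It gives the time, the measured TCP pose, the force, the opening and the grip force at its end, in the units of the state.
- env.sense(): the state, without advancing time (a new reading comes with each control period).
- env.snapshot(name): name is "side" or "top" or "wrist"; returns a dict with "frame" (400x640x3 uint8, red, green, blue), "depth" (400x640 float32, m along the optical axis (not along the pixel's ray), 0 where there is no reading), "fov_y" (degrees; the focal length in pixels is half the picture's height over the tangent of half this angle, whatever the lens; pixels are square), "cx", "cy" (the principal point, pixels), "origin" and "rotation" of the camera in the world; the wrist camera has in their place "T_tool_cam" (4x4, takes a point from camera to tool coordinates, whose origin is the TCP and whose axes are the flange's). Camera axes: x right, y down, z forward; pixel columns grow to the right and rows downward; lengths in m; the calibration is good to about 2 mm. The wrist camera is an equidistant fisheye: a pixel r from the principal point sees the ray r / f radians off the axis. A picture is of the moment at which its call begins: read the wrist's pose just before it.
- env.finish_job(): hands the job in; it is judged then, once.
Trained networks look in a picture, given as the dict that the camera call returned (one of the last four; its "shot" number tells which), for a name from the list of things; names that differ only in an ending like _2 or _b are one class to them, and where a whole thing is asked for, a point or a joint stands for the part that bears it (a point fixed in the world has none). Each returns a list of dicts, best first, with "confidence" (0 to 1); they miss things now and then, are a little off and sometimes report something else, mostly with a low value. They report only what shows in the picture. A call takes as long as a camera call. They do not tell look-alikes from the thing itself.
- env.search_frame(name, picture): "xyz" ([x, y, z] in m, in the coordinates of the camera as it stood for that picture, good to about 4 mm: the middle of the surface that is visible of it).
- env.silhouettes(name, picture): "region" (400x640 bool, what is visible of it).
The state is a dict: "time_s": time; "q": joint angles; "qd": joint speeds; "joint_torque": joint torques, N m; "tool_pos": TCP position; "tcp_rot": TCP orientation; "contact_force": force on the tool from outside, world axes, zero at the start; "torque": the same for the moment, N m; "width": opening from 0.0 (shut) to 1.0 (fully open); "grip_force": force on a finger pad.
Only numpy, scipy, OpenCV 4.12 (cv2) and the standard library are available. Lean on these libraries where they do the work, as an engineer would, in place of code of your own. Each camera call takes 0.05 s, during which the arm holds its last target. There are 200 camera calls.

## Working session

There is one attempt and no reset: what is moved stays moved. The work goes in short steps, Python scripts to look and compute and a tool call to move; the robot and the scene stay as the last step left them, time stands still between calls to the robot, and variables do not carry over. Pictures are saved under pics/ and viewed, at most 10 in all, crops included, and the job is handed in when it is done.

Besides the shell and the picture viewer there is one more tool, called after "Emit:" as name(argument=value, ...), one argument or row to a line, values as JSON. carry_out: Moves the arm, as the interface text tells. Its arguments: {"type":"object","properties":{"rows":{"type":"array","items":{"type":"object","properties":{"delta_pos":{"type":"array","items":{"type":"number"}},"angular":{"type":"array","items":{"type":"number"}}}}},"claw":{"type":"number"},"force":{"type":"number"}},"required":["rows"]}

```bash
mkdir -p pics; cat > h.py <<'E'
import numpy as np, cv2
from scipy.spatial.transform import Rotation as R
from plant import env
def cloud(p):
    h,w=p["depth"].shape; f=h/2/np.tan(np.radians(p["fov_y"])/2)
    v,u=np.mgrid[:h,:w]; z=p["depth"]
    c=np.stack([(u-p["cx"])/f*z,(v-p["cy"])/f*z,z],-1)
    return c@np.array(p["rotation"]).T+np.array(p["origin"])
def w(p,x): return np.array(p["rotation"])@np.array(x)+np.array(p["origin"])
def save(n,p): cv2.imwrite(f"pics/{n}.png",p["frame"][:,:,::-1])
E
python3 - <<'E'
from h import *
s=env.sense(); print({k:np.round(v,3) for k,v in s.items()})
ps={n:env.snapshot(n) for n in("top","side")}
for n,p in ps.items():
    save(n+"0",p); print(n,np.round(p["origin"],3),p["fov_y"])
    for o in("press","punch_knob","punch_tip","dimple","tin","flour_cup","flour_jar","spice_a","ring_cutter_1"):
        try:
            for d in env.search_frame(o,p)[:3]: print(n,o,np.round(w(p,d["xyz"]),3),round(d["confidence"],2))
        except Exception as e: print(o,e)
E
```

```text
{'time_s': np.float64(0.0), 'q': array([ 1.145,  0.322, -0.07 ,  1.452,  0.023,  1.371, -0.057]), 'qd': array([-0.   ,  0.001, -0.001,  0.001,  0.001, -0.   ,  0.   ]), 'joint_torque': array([-0.0000e+00, -4.9129e+01, -4.0400e-01, -3.1253e+01, -6.4000e-02,
        4.4000e-02,  0.0000e+00]), 'tool_pos': array([ 0.276, -0.588,  0.205]), 'tcp_rot': array([-3.064e+00, -6.850e-01,  1.000e-03]), 'contact_force': array([-1.357, -0.219, -0.237]), 'torque': array([0.014, 0.059, 0.005]), 'grip_force': np.float64(0.0), 'width': np.float64(0.998)}
top [0.486 0.257 1.072] 54.733111562382014
top press [0.548 0.319 1.134] 0.65
top press [ 0.184 -0.045  0.77 ] 0.64
top punch_knob [ 0.132 -0.097  0.718] 0.63
top punch_tip [-0.206 -0.435  0.38 ] 0.73
top punch_tip [ 0.15  -0.078  0.736] 0.69
top dimple [0.594 0.365 1.18 ] 0.78
top dimple [0.272 0.043 0.858] 0.65
top tin [0.264 0.035 0.85 ] 0.91
top tin [0.583 0.354 1.169] 0.91
top tin [ 0.131 -0.098  0.717] 0.21
top flour_cup [0.604 0.375 1.19 ] 0.89
top flour_jar [0.546 0.317 1.132] 0.63
top spice_a [-0.21  -0.439  0.376] 0.87
top spice_a [ 0.173 -0.056  0.759] 0.39
side [ 0.213 -0.456  0.567] 53.20419817418337
side press [-0.191 -0.86   0.163] 0.79
side punch_knob [-0.285 -0.954  0.069] 0.63
side punch_tip [-0.275 -0.944  0.08 ] 0.65
side dimple [-0.068 -0.737  0.287] 0.78
side dimple [-0.235 -0.904  0.119] 0.71
side tin [-0.068 -0.737  0.287] 0.85
side tin [-0.243 -0.912  0.112] 0.56
side flour_cup [ 0.055 -0.614  0.409] 0.91
side flour_cup [ 0.206 -0.463  0.56 ] 0.31
side flour_jar [-0.093 -0.762  0.262] 0.77
side spice_a [-0.307 -0.976  0.048] 0.63
side ring_cutter_1 [ 0.208 -0.461  0.562] 0.59
```

View pics/top0.png

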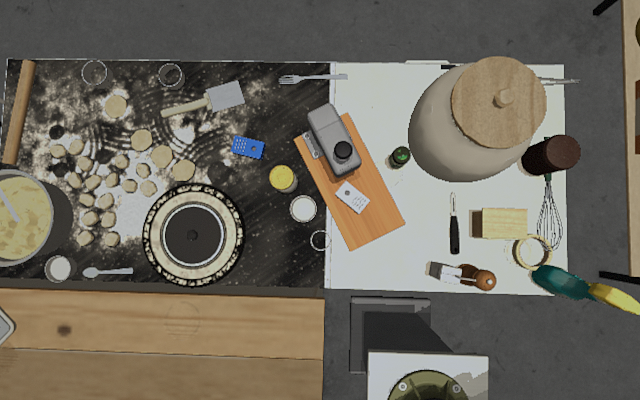

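View pics/side0.png

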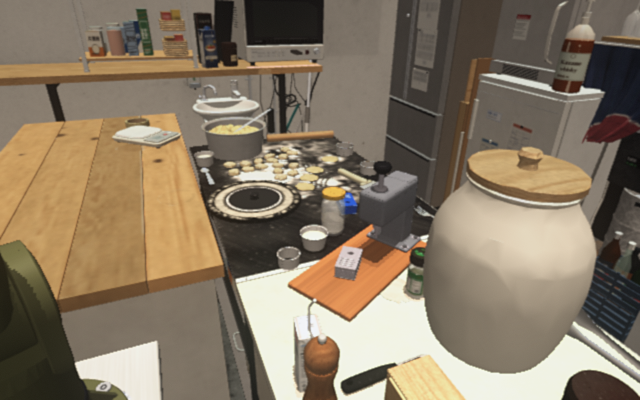

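The top view shows the grey tin at (352,197) on the bed, with the knob at (342,149), the blue look-alike at (249,147), the yellow-lidded jar at (283,179), the cup at (303,208), the ring at (320,240) and the spice jar at (400,156). The side view agrees with this. The camera rotation comes as a rotation vector, so I'll fix that helper and measure.

```bash
sed -i 's/np.array(p\["rotation"\])/R.from_rotvec(p["rotation"]).as_matrix()/' h.py
python3 - <<'E'
from h import *
ps={n:env.snapshot(n) for n in("top","side")}
for n,p in ps.items():
    for o in("press","punch_knob","punch_tip","dimple","tin","flour_cup","flour_jar","spice_a","ring_cutter_1"):
        for d in env.search_frame(o,p)[:2]: print(n,o,np.round(w(p,d["xyz"]),3),round(d["confidence"],2))
p=ps["top"]; C=cloud(p); f=p["frame"].astype(int)
# bed: orange pixels at z~0.012
hsv=cv2.cvtColor(p["frame"],cv2.COLOR_RGB2HSV)
roi=np.zeros((400,640),bool); roi[105:255,285:410]=1
m=roi&(hsv[...,1]>100)&(hsv[...,0]<20)&(abs(C[...,2]-.012)<.008)
def rect(m,name):
    x=C[m]; r=cv2.minAreaRect(x[:,:2].astype(np.float32)); print(name,m.sum(),np.round(r[0],4),np.round(r[1],4),round(r[2],2),"z",np.round(np.median(x[:,2]),4))
rect(m,"bed")
k=roi&(C[...,2]>.225); rect(k,"knob>.225")
k=roi&(C[...,2]>.17)&(C[...,2]<.2); rect(k,"head")
t=np.zeros_like(roi); t[175:220,328:375]=1
t&=(C[...,2]>.032)&(C[...,2]<.055)&(hsv[...,1]<80); rect(t,"tin")
big=cv2.resize(p["frame"][95:255,280:410],None,fx=4,fy=4,interpolation=cv2.INTER_CUBIC)[:600]
cv2.imwrite("pics/crop1.png",big[:,:,::-1])
for u,v in[(342,149),(352,197),(305,135)]: print(u,v,np.round(C[v,u],3))
E
```

```text
top press [0.623 0.23  0.015] 0.95
top press [0.646 0.242 0.251] 0.69
top punch_knob [0.647 0.243 0.25 ] 0.67
top punch_tip [0.646 0.246 0.249] 0.77
top dimple [0.693 0.499 0.03 ] 0.91
top dimple [0.56  0.214 0.04 ] 0.79
top tin [0.693 0.496 0.036] 0.86
top flour_cup [0.534 0.344 0.037] 0.66
top flour_jar [0.6   0.387 0.12 ] 0.94
top spice_a [0.663 0.097 0.109] 0.82
top ring_cutter_1 [0.439 0.304 0.03 ] 0.49
top ring_cutter_1 [0.65  0.244 0.249] 0.23
side press [0.627 0.221 0.007] 0.68
side press [0.521 0.335 0.031] 0.4
side punch_knob [0.642 0.24  0.237] 0.85
side punch_tip [0.642 0.24  0.233] 0.73
side punch_tip [0.627 0.221 0.01 ] 0.59
side dimple [0.554 0.193 0.04 ] 0.64
side dimple [0.697 0.462 0.026] 0.53
side tin [0.549 0.197 0.046] 0.63
side tin [0.694 0.464 0.03 ] 0.54
side flour_cup [0.523 0.334 0.032] 0.74
side flour_cup [0.645 0.24  0.235] 0.24
side flour_jar [0.599 0.364 0.081] 0.71
side flour_jar [0.644 0.24  0.235] 0.51
side spice_a [0.65  0.082 0.063] 0.81
side ring_cutter_1 [0.444 0.296 0.017] 0.85
bed 4952 [0.596  0.2545] [0.3502 0.2394] 28.15 z 0.0133
knob>.225 358 [0.5783 0.2405] [0.1843 0.0389] 1.82 z 0.2495
head 1768 [0.6897 0.2635] [0.1653 0.0702] 28.19 z 0.1863
tin 554 [0.5644 0.2117] [0.0835 0.0476] 52.21 z 0.0432
342 149 [0.651 0.245 0.25 ]
352 197 [0.564 0.213 0.042]
305 135 [0.733 0.344 0.028]
```

View pics/crop1.png

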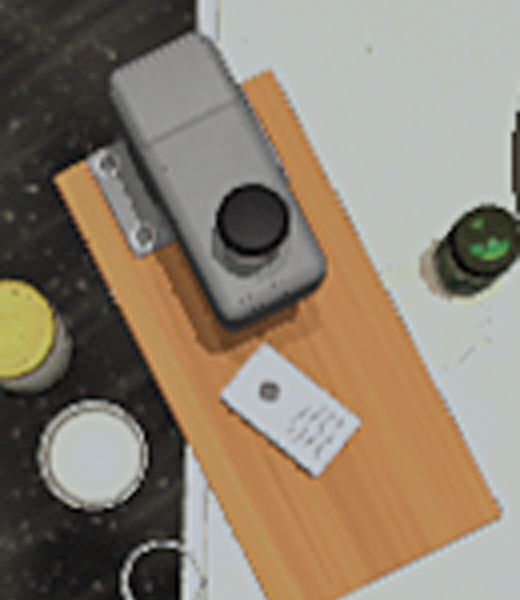

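```bash
cat >> h.py <<'E'
import json,os
def cmd():
    if os.path.exists("cmd.json"):
        a=json.load(open("cmd.json")); return np.array(a[0]),R.from_rotvec(a[1])
    return np.array([.277,-.588,.206]),R.from_rotvec(env.sense()["tcp_rot"])
def hand(psi,th):   # yaw of lean direction deg, tilt from vertical deg
    a,t=np.radians(psi),np.radians(th); u=np.array([np.cos(a),np.sin(a),0])
    z=np.sin(t)*u+np.array([0,0,-np.cos(t)]); y=np.array([-np.sin(a),np.cos(a),0])
    M=R.from_matrix(np.c_[np.cross(y,z),y,z].copy())
    _,c=cmd(); M2=M*R.from_euler('z',180,degrees=True)
    return min((M,M2),key=lambda m:(c.inv()*m).magnitude())
def step(pos,rot):  # numbers for a move to pos,rot from the commanded pose
    p,c=cmd(); d=np.round(c.inv().apply(np.array(pos)-p)*1000,1); a=np.round((c.inv()*rot).as_rotvec(degrees=True),1)
    print("delta_pos",d.tolist(),"angular",a.tolist(),"|",round(np.linalg.norm(d)),round(np.linalg.norm(a)))
    return p+c.apply(d/1000),c*R.from_rotvec(a,degrees=True)
def commit(p,r): json.dump([list(p),list(r.as_rotvec())],open("cmd.json","w"))
def go(pos,rot): commit(*step(pos,rot))
def st():
    s=env.sense();p,c=cmd(); r=R.from_rotvec(s["tcp_rot"])
    print("t",round(s["time_s"],2),"pos",np.round(s["tool_pos"],4),"cmd",np.round(p,4),"ang err",np.round((c.inv()*r).magnitude()*57.3,1),"F",np.round(s["contact_force"],1),"w",round(s["width"]*87,1),"g",round(s["grip_force"],1),"q",np.round(s["q"],2))
E
python3 - <<'E'
from h import *
p=env.snapshot("top"); C=cloud(p); hsv=cv2.cvtColor(p["frame"],cv2.COLOR_RGB2HSV)
roi=np.zeros((400,640),bool); roi[105:255,290:410]=1
m=(roi&(hsv[...,1]>100)&(hsv[...,0]<20)&(abs(C[...,2]-.012)<.006)).astype(np.uint8)
n,l,s,_=cv2.connectedComponentsWithStats(m); i=1+np.argmax(s[1:,4])
r=cv2.minAreaRect(C[l==i][:,:2].astype(np.float32)); print("bed",r,s[i])
k=roi&(abs(C[...,2]-.249)<.006)&(np.hypot(C[...,0]-.648,C[...,1]-.243)<.04)
print("knob",cv2.minEnclosingCircle(C[k][:,:2].astype(np.float32)),C[k].mean(0))
b=R.from_euler('z',28.17,degrees=True)
for nm,c,x in(("head",[.6897,.2635],.044),("bed",r[0],-.045)): print(nm,np.array(c)-x*b.as_matrix()[:2,0])
for nm,(x0,x1,y0,y1) in dict(bigjar=(.5,.95,-.3,.06),near=(.15,.5,-.45,.1),right=(.2,.6,-.6,-.3)).items():
    q=C[(C[...,0]>x0)&(C[...,0]<x1)&(C[...,1]>y0)&(C[...,1]<y1)&(C[...,2]>.05)]
    print(nm,len(q),q.min(0) if len(q) else"",q.max(0) if len(q) else "")
c=cmd()[1]; print(c.as_matrix().round(2))
go([.34,-.42,.36],hand(-20,0))
go([.43,-.15,.34],hand(10,0))
go([.45,.10,.26],hand(40,15))
E
```

```text
bed ((0.6115818619728088, 0.22218994796276093), (0.34548985958099365, 0.16769959032535553), 28.00458335876465) [ 294  113  111  138 4912]
knob ((0.650300920009613, 0.24273763597011566), 0.020565276965498924) [0.64953979 0.24258524 0.24868894]
head [0.65091177 0.24272807]
bed [0.65125165 0.24343396]
bigjar 14273 [ 0.5001055  -0.29998647  0.05002948] [0.90230209 0.05999521 0.37373827]
near 3868 [ 0.31942269 -0.37109692  0.05003443] [0.49999456 0.00125664 0.25540135]
right 1520 [ 0.31942269 -0.37109692  0.05018457] [ 0.53454078 -0.30003833  0.25540135]
[[ 0.9   0.43 -0.  ]
 [ 0.43 -0.9  -0.  ]
 [-0.    0.   -1.  ]]
delta_pos [128.5, -125.2, -154.0] angular [0.0, 0.0, 45.2] | 236 45
delta_pos [-7.7, -284.5, 20.0] angular [0.0, 0.0, -30.0] | 285 30
delta_pos [63.1, -242.8, 79.9] angular [3.9, 14.7, -29.8] | 263 33
```

```bash
rm cmd.json; python3 - <<'E'
from h import *
go([.34,-.42,.36],hand(25,0))
go([.43,-.14,.36],hand(25,0))
go([.44,.10,.28],hand(45,15))
E
```

```text
delta_pos [128.5, -125.2, -154.0] angular [0.0, 0.0, 0.2] | 236 0
delta_pos [199.9, -215.7, -0.0] angular [0.0, 0.0, -0.0] | 294 0
delta_pos [110.5, -213.3, 79.9] angular [2.6, 14.9, -19.9] | 253 25
```

Emit:
carry_out(
  rows=[
    {"delta_pos":[0,0,-40],"angular":[0,0,0]},
    {"delta_pos":[0,0,-80],"angular":[0,0,0]},
    {"delta_pos":[25,-25,-110],"angular":[0,0,0]},
    {"delta_pos":[50,-50,-130],"angular":[0,0,0]},
    {"delta_pos":[75,-75,-145],"angular":[0,0,0]},
    {"delta_pos":[100,-98,-154],"angular":[0,0,0]},
    {"delta_pos":[128.5,-125.2,-154],"angular":[0,0,0.2]},
    {"delta_pos":[128.5,-125.2,-154],"angular":[0,0,0.2]},
  ],
  claw=87,
  force=15,
)

```text
time_s: 2.72
tool_pos: [0.3453, -0.4124, 0.3629]
tcp_rot: [3.062, 0.698, 0.008]
contact_force: [0.8, -0.4, 1.1]
width: 0.996
grip_force: 0.0
```

Emit:
carry_out(
  rows=[
    {"delta_pos":[28,-30,0],"angular":[0,0,0]},
    {"delta_pos":[56,-60,0],"angular":[0,0,0]},
    {"delta_pos":[84,-90,0],"angular":[0,0,0]},
    {"delta_pos":[112,-120,0],"angular":[0,0,0]},
    {"delta_pos":[140,-150,0],"angular":[0,0,0]},
    {"delta_pos":[168,-180,0],"angular":[0,0,0]},
    {"delta_pos":[199.9,-215.7,0],"angular":[0,0,0]},
    {"delta_pos":[199.9,-215.7,0],"angular":[0,0,0]},
  ],
)

```text
time_s: 3.38
tool_pos: [0.4319, -0.1316, 0.3611]
tcp_rot: [-3.062, -0.698, -0.004]
contact_force: [0.8, 0.6, 0.2]
width: 0.996
grip_force: 0.0
```

Emit:
carry_out(
  rows=[
    {"delta_pos":[15,-35,0],"angular":[0,0,0]},
    {"delta_pos":[35,-70,10],"angular":[0.5,3,-4]},
    {"delta_pos":[50,-105,25],"angular":[1,6,-8]},
    {"delta_pos":[70,-140,40],"angular":[1.5,9,-12]},
    {"delta_pos":[90,-175,60],"angular":[2,12,-16]},
    {"delta_pos":[110.5,-213.3,79.9],"angular":[2.6,14.9,-19.9]},
    {"delta_pos":[110.5,-213.3,79.9],"angular":[2.6,14.9,-19.9]},
    {"delta_pos":[110.5,-213.3,79.9],"angular":[2.6,14.9,-19.9]},
  ],
)

```text
time_s: 4.05
tool_pos: [0.4418, 0.0989, 0.2806]
tcp_rot: [-2.79, -1.154, -0.371]
contact_force: [-0.5, 0.6, -0.8]
width: 0.996
grip_force: 0.0
```

```bash
python3 - <<'E'
from h import *
st()
g=hand(52.2,35); z=g.as_matrix()[:,2]
G=np.array([.5644,.2117,0])-.030*np.array([np.cos(np.radians(52.2)),np.sin(np.radians(52.2)),0])+[0,0,.038]+.002*z
print(G,z); 
go(G-.09*z,g); go(G-.03*z,g); go(G,g)
E
```

```text
t 4.05 pos [0.4418 0.0989 0.2806] cmd [0.44 0.1  0.28] ang err 0.1 F [-0.5  0.6 -0.8] w 86.6 g 0.0 q [ 0.04 -0.3  -0.15  1.96 -0.22  1.28 -0.85]
[0.54671589 0.18890178 0.0363617 ] [ 0.35154904  0.4532143  -0.81915204]
delta_pos [40.0, 19.0, 186.7] angular [3.1, 19.9, -6.5] | 192 21
delta_pos [0.0, 0.0, 60.1] angular [-0.0, 0.0, -0.0] | 60 0
delta_pos [0.1, 0.0, 30.0] angular [-0.0, 0.0, -0.0] | 30 0
```

Emit:
carry_out(
  rows=[
    {"delta_pos":[8,4,35],"angular":[0.5,4,-1]},
    {"delta_pos":[16,8,70],"angular":[1,8,-2]},
    {"delta_pos":[24,12,105],"angular":[2,12,-4]},
    {"delta_pos":[32,16,140],"angular":[2.5,16,-5]},
    {"delta_pos":[40,19,170],"angular":[3.1,19.9,-6.5]},
    {"delta_pos":[40,19,186.7],"angular":[3.1,19.9,-6.5]},
    {"delta_pos":[40,19,186.7],"angular":[3.1,19.9,-6.5]},
    {"delta_pos":[40,19,186.7],"angular":[3.1,19.9,-6.5]},
  ],
)

```text
time_s: 4.72
tool_pos: [0.5151, 0.1481, 0.1095]
tcp_rot: [-2.486, -1.216, -0.777]
contact_force: [-0.1, 0.4, 0.4]
width: 0.995
grip_force: 0.0
```

```bash
python3 - <<'E'
from h import *
st(); s=env.sense(); p=env.snapshot("wrist"); save("wr1",p); print(np.round(p["T_tool_cam"],3),p["fov_y"])
E
```

```text
t 4.72 pos [0.5151 0.1481 0.1095] cmd [0.5467 0.189  0.0363] ang err 0.2 F [-0.1  0.4  0.4] w 86.5 g 0.0 q [-0.05 -0.09  0.05  2.26 -0.75  0.72 -0.15]
[[ 0.001 -0.957 -0.292  0.08 ]
 [ 1.     0.     0.001 -0.   ]
 [-0.001 -0.292  0.957 -0.178]
 [ 0.     0.     0.     1.   ]] 65.70646984690485
```

View pics/wr1.png

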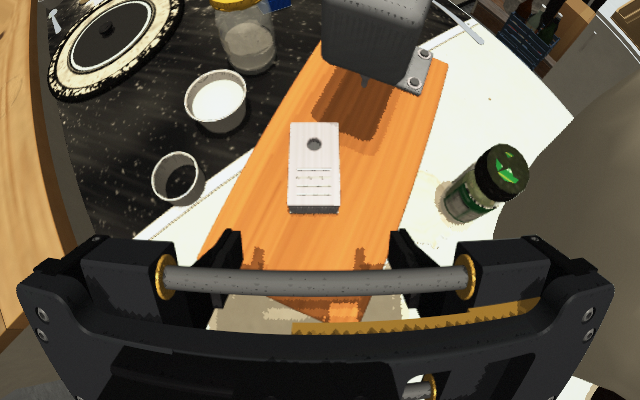

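The wrist view shows the tin upright at (314,168) with its dimple at (314,144). It sits centred between the fingers (cols 228–402), and the head is ahead at (365,50). I'll advance and grip.

Emit:
carry_out(
  rows=[
    {"delta_pos":[0,0,20]},
    {"delta_pos":[0,0,40]},
    {"delta_pos":[0,0,60]},
    {"delta_pos":[0,0,75]},
    {"delta_pos":[0,0,85]},
    {"delta_pos":[0.1,0,90]},
    {"delta_pos":[0.1,0,90]},
    {"delta_pos":[0.1,0,90]},
  ],
)

```text
invalid input
```

Emit:
carry_out(
  rows=[
    {"delta_pos":[0,0,0]},
    {"delta_pos":[0,0,0]},
    {"delta_pos":[0,0,0]},
    {"delta_pos":[0,0,0]},
    {"delta_pos":[0,0,0]},
    {"delta_pos":[0,0,0]},
    {"delta_pos":[0,0,0]},
    {"delta_pos":[0,0,0]},
  ],
  claw=38,
  force=15,
)

```text
invalid input
```

```bash
python3 - <<'E'
from h import *
st()
p=env.snapshot("top"); save("top1",p); C=cloud(p); hsv=cv2.cvtColor(p["frame"],cv2.COLOR_RGB2HSV)
s=env.sense(); p=env.snapshot("wrist"); save("wr2",p)
E
```

```text
t 4.77 pos [0.5164 0.1481 0.1113] cmd [0.5467 0.189  0.0363] ang err 0.0 F [0.5 0.5 0.3] w 87.3 g 0.0 q [-0.05 -0.09  0.04  2.26 -0.75  0.72 -0.15]
```

View pics/wr2.png

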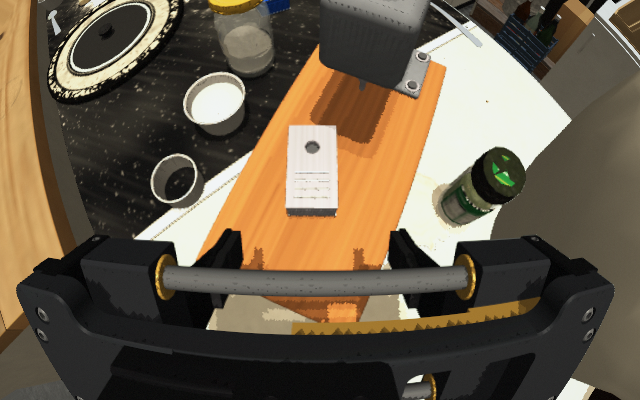

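Both calls were refused because the rows had no "angular" entry, so the view is unchanged, with the tin still at (312,170).

Emit:
carry_out(
  rows=[
    {"delta_pos":[0,0,20],"angular":[0,0,0]},
    {"delta_pos":[0,0,40],"angular":[0,0,0]},
    {"delta_pos":[0,0,60],"angular":[0,0,0]},
    {"delta_pos":[0,0,75],"angular":[0,0,0]},
    {"delta_pos":[0,0,85],"angular":[0,0,0]},
    {"delta_pos":[0.1,0,90],"angular":[0,0,0]},
    {"delta_pos":[0.1,0,90],"angular":[0,0,0]},
    {"delta_pos":[0.1,0,90],"angular":[0,0,0]},
  ],
)

```text
time_s: 5.53
tool_pos: [0.5481, 0.1887, 0.0376]
tcp_rot: [-2.486, -1.217, -0.783]
contact_force: [-0.3, 0.5, -0.3]
width: 0.998
grip_force: 0.0
```

Emit:
carry_out(
  rows=[
    {"delta_pos":[0,0,0],"angular":[0,0,0]},
    {"delta_pos":[0,0,0],"angular":[0,0,0]},
    {"delta_pos":[0,0,0],"angular":[0,0,0]},
    {"delta_pos":[0,0,0],"angular":[0,0,0]},
    {"delta_pos":[0,0,0],"angular":[0,0,0]},
    {"delta_pos":[0,0,0],"angular":[0,0,0]},
    {"delta_pos":[0,0,0],"angular":[0,0,0]},
    {"delta_pos":[0,0,0],"angular":[0,0,0]},
  ],
  claw=38,
  force=15,
)

```text
time_s: 6.2
tool_pos: [0.5474, 0.1888, 0.0365]
tcp_rot: [-2.486, -1.217, -0.781]
contact_force: [-0.4, -0.2, -0.3]
width: 0.494
grip_force: 0.0
```

```bash
python3 - <<'E'
from h import *
st()
p=env.snapshot("wrist"); save("wr3",p)
E
```

```text
t 6.2 pos [0.5474 0.1888 0.0365] cmd [0.5467 0.189  0.0363] ang err 0.1 F [-0.4 -0.2 -0.3] w 43.0 g 0.0 q [-0.1   0.11  0.    2.25 -0.94  0.54  0.01]
```

View pics/wr3.png

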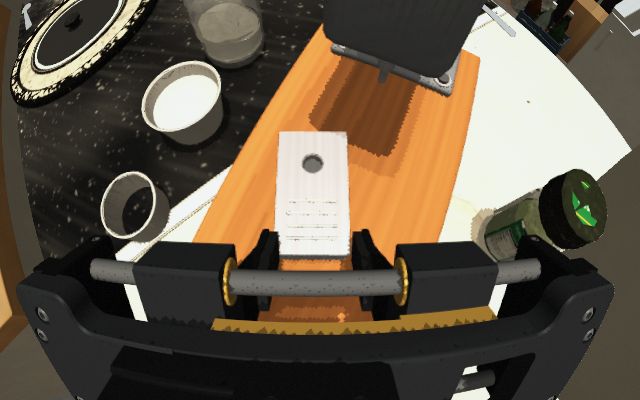

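The tin is at (313,195) with the fingers alongside its rear at (278,250) and (352,250). The opening may still be closing, so I'll hold one more call.

Emit:
carry_out(
  rows=[
    {"delta_pos":[0,0,0],"angular":[0,0,0]},
    {"delta_pos":[0,0,0],"angular":[0,0,0]},
    {"delta_pos":[0,0,0],"angular":[0,0,0]},
    {"delta_pos":[0,0,0],"angular":[0,0,0]},
    {"delta_pos":[0,0,0],"angular":[0,0,0]},
    {"delta_pos":[0,0,0],"angular":[0,0,0]},
    {"delta_pos":[0,0,0],"angular":[0,0,0]},
    {"delta_pos":[0,0,0],"angular":[0,0,0]},
  ],
  claw=30,
  force=15,
)

```text
time_s: 6.92
tool_pos: [0.5474, 0.1889, 0.0366]
tcp_rot: [-2.486, -1.217, -0.781]
contact_force: [0.6, 0.0, -0.1]
width: 0.345
grip_force: 0.0
```

```bash
python3 - <<'E'
from h import *
st()
p=env.snapshot("top"); C=cloud(p); hsv=cv2.cvtColor(p["frame"],cv2.COLOR_RGB2HSV)
m=(abs(C[...,2]-.043)<.006)&(hsv[...,1]<80)&(hsv[...,2]>110)&(np.hypot(C[...,0]-.57,C[...,1]-.21)<.08)
r=cv2.minAreaRect(C[m][:,:2].astype(np.float32)); print("tin",m.sum(),r)
s=env.sense(); p=env.snapshot("wrist")
fx=200/np.radians(p["fov_y"]/2); print("f eq",fx,200/np.tan(np.radians(p["fov_y"]/2)))
f=200/np.tan(np.radians(p["fov_y"]/2))
def wcloud(p,s):
    v,u=np.mgrid[:400,:640]; du,dv=u-p["cx"],v-p["cy"]; rr=np.hypot(du,dv)+1e-9; th=rr/f; k=np.tan(th)/rr
    z=p["depth"]; c=np.stack([du*k*z,dv*k*z,z],-1); T=np.array(p["T_tool_cam"])
    t=c@T[:3,:3].T+T[:3,3]; return R.from_rotvec(s["tcp_rot"]).apply(t.reshape(-1,3)).reshape(t.shape)+s["tool_pos"]
W=wcloud(p,s); hsv=cv2.cvtColor(p["frame"],cv2.COLOR_RGB2HSV)
for u,v in((313,195),(313,140),(313,235),(230,220),(312,164)): print(u,v,W[v,u].round(4))
E
```

```text
t 6.92 pos [0.5474 0.1889 0.0366] cmd [0.5467 0.189  0.0363] ang err 0.1 F [ 0.6  0.  -0.1] w 30.0 g 0.0 q [-0.1   0.11  0.    2.25 -0.94  0.54  0.01]
tin 507 ((0.564362108707428, 0.21175560355186462), (0.0832313820719719, 0.04727526009082794), 51.8735237121582)
f eq 348.7984038502186 309.70691628693146
313 195 [0.561  0.2089 0.0427]
313 140 [0.5853 0.2403 0.0417]
313 235 [0.5455 0.1887 0.0421]
230 220 [0.507  0.2388 0.0127]
312 164 [0.5761 0.2296 0.0329]
```

```bash
python3 - <<'E'
from h import *
p=env.snapshot("wrist"); a=p["frame"][100:330,200:440]; q=env.snapshot("side"); b=q["frame"][210:320,280:420]
a=cv2.resize(a,(400,383)); b=cv2.resize(b,(400,314)); 
cv2.imwrite("pics/c2.png",np.hstack([a,cv2.copyMakeBorder(b,0,69,0,0,0)])[:,:,::-1]); st()
E
```

```text
t 7.12 pos [0.5474 0.1888 0.0366] cmd [0.5467 0.189  0.0363] ang err 0.1 F [-0.2 -0.2  0. ] w 30.0 g 0.0 q [-0.1   0.11  0.    2.25 -0.94  0.54  0.01]
```

View pics/c2.png

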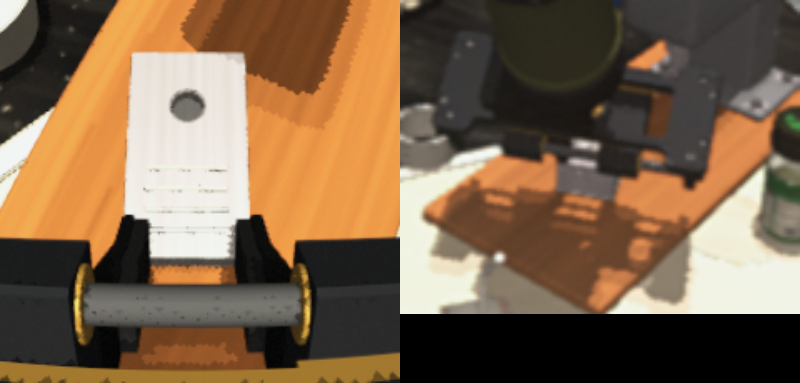

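The left view shows the fingers occluding the top rear of the tin, with their tips at crop (128,218) and (255,218). So they sit above the tin, not beside it. I'll measure the fingertips in tool coordinates.

```bash
cat >> h.py <<'E'
def wcloud(p,s):
    f=200/np.tan(np.radians(p["fov_y"]/2))
    v,u=np.mgrid[:400,:640]; du,dv=u-p["cx"],v-p["cy"]; rr=np.hypot(du,dv)+1e-9; k=np.tan(rr/f)/rr
    z=p["depth"]; c=np.stack([du*k*z,dv*k*z,z],-1); T=np.array(p["T_tool_cam"])
    t=c@T[:3,:3].T+T[:3,3]; return t,R.from_rotvec(s["tcp_rot"]).apply(t.reshape(-1,3)).reshape(t.shape)+s["tool_pos"]
E
python3 - <<'E'
from h import *
print(env.tcp_to_tips)
s=env.sense();p=env.snapshot("wrist");t,W=wcloud(p,s); g=p["frame"].max(-1)
print(p["cx"],p["cy"],R.from_rotvec(s["tcp_rot"]).as_matrix().round(2))
for u in (276,280,284,352,356):
  for v in range(226,262,5): print(u,v,g[v,u],t[v,u].round(3),W[v,u].round(3))
E
```

```text
0.017
314.99944839360387 195.3274227973611 [[ 0.5   0.79  0.35]
 [ 0.65 -0.61  0.45]
 [ 0.57 -0.   -0.82]]
276 226 241 [ 0.006 -0.024 -0.002] [0.531 0.207 0.042]
276 231 12 [ 0.011 -0.022 -0.02 ] [0.529 0.2   0.06 ]
276 236 11 [ 0.011 -0.021 -0.026] [0.527 0.197 0.064]
276 241 11 [ 0.011 -0.021 -0.032] [0.525 0.194 0.069]
276 246 13 [ 0.01  -0.02  -0.037] [0.524 0.191 0.073]
276 251 24 [ 0.009 -0.02  -0.041] [0.522 0.188 0.076]
276 256 24 [ 0.009 -0.019 -0.046] [0.521 0.186 0.08 ]
276 261 24 [ 0.009 -0.019 -0.051] [0.52  0.183 0.084]
280 226 242 [ 0.006 -0.022 -0.   ] [0.533 0.206 0.04 ]
280 231 83 [ 0.01  -0.02  -0.017] [0.53  0.2   0.056]
280 236 22 [ 0.01  -0.02  -0.023] [0.529 0.196 0.061]
280 241 21 [ 0.01  -0.019 -0.03 ] [0.527 0.193 0.067]
280 246 24 [ 0.009 -0.018 -0.034] [0.525 0.19  0.07 ]
280 251 22 [ 0.009 -0.018 -0.041] [0.524 0.187 0.075]
280 256 23 [ 0.01  -0.017 -0.047] [0.522 0.184 0.081]
280 261 24 [ 0.01  -0.017 -0.052] [0.521 0.182 0.084]
284 226 242 [ 0.006 -0.019 -0.001] [0.535 0.204 0.041]
284 231 162 [ 0.01  -0.018 -0.016] [0.532 0.199 0.056]
284 236 23 [ 0.00
[... 472 characters left out ...]
2 241 19 [ 0.009  0.019 -0.029] [0.557 0.17  0.066]
352 246 23 [ 0.009  0.019 -0.036] [0.555 0.167 0.071]
352 251 26 [ 0.009  0.018 -0.041] [0.552 0.165 0.075]
352 256 16 [ 0.009  0.018 -0.046] [0.55  0.163 0.08 ]
352 261 15 [ 0.009  0.017 -0.051] [0.548 0.161 0.084]
356 226 234 [-0.005  0.029  0.026] [0.577 0.179 0.012]
356 231 22 [ 0.011  0.023 -0.02 ] [0.564 0.173 0.059]
356 236 12 [ 0.011  0.022 -0.027] [0.561 0.171 0.065]
356 241 16 [ 0.011  0.021 -0.033] [0.558 0.168 0.07 ]
356 246 11 [ 0.011  0.02  -0.038] [0.556 0.166 0.074]
356 251 11 [ 0.009  0.02  -0.041] [0.554 0.164 0.076]
356 256 17 [ 0.009  0.019 -0.047] [0.551 0.162 0.08 ]
356 261 17 [ 0.009  0.019 -0.051] [0.549 0.16  0.084]
```

By the wrist depth, the fingertips end at tool z of about −17 mm, so they stand behind the TCP and not 17 mm ahead of it as stated. The tips at z≈0.058 and the empty closing both agree with that. I'll use the measured offset: open up, then advance 34 mm.

Emit:
carry_out(
  rows=[
    {"delta_pos":[0,0,0],"angular":[0,0,0]},
    {"delta_pos":[0,0,0],"angular":[0,0,0]},
    {"delta_pos":[0,0,0],"angular":[0,0,0]},
    {"delta_pos":[0,0,0],"angular":[0,0,0]},
    {"delta_pos":[0,0,0],"angular":[0,0,0]},
    {"delta_pos":[0,0,0],"angular":[0,0,0]},
    {"delta_pos":[0,0,0],"angular":[0,0,0]},
    {"delta_pos":[0,0,0],"angular":[0,0,0]},
  ],
  claw=87,
)

```text
time_s: 7.83
tool_pos: [0.5474, 0.1889, 0.0365]
tcp_rot: [-2.486, -1.217, -0.781]
contact_force: [0.1, 0.8, 0.6]
width: 0.864
grip_force: 0.0
```

Emit:
carry_out(
  rows=[
    {"delta_pos":[0,0,5],"angular":[0,0,0]},
    {"delta_pos":[0,0,10],"angular":[0,0,0]},
    {"delta_pos":[0,0,15],"angular":[0,0,0]},
    {"delta_pos":[0,0,20],"angular":[0,0,0]},
    {"delta_pos":[0,0,24],"angular":[0,0,0]},
    {"delta_pos":[0,0,26],"angular":[0,0,0]},
    {"delta_pos":[0,0,26],"angular":[0,0,0]},
    {"delta_pos":[0,0,26],"angular":[0,0,0]},
  ],
)

```text
time_s: 8.5
tool_pos: [0.5564, 0.2007, 0.015]
tcp_rot: [-2.486, -1.217, -0.78]
contact_force: [0.2, -0.4, 1.3]
width: 1.0
grip_force: 0.0
```

```bash
python3 - <<'E'
from h import *
p,c=cmd(); commit(p+.026*c.as_matrix()[:,2],c); st()
s=env.sense();p=env.snapshot("wrist");t,W=wcloud(p,s); g=p["frame"].max(-1)
# dark finger points in tool frame
m=(g<40)&(t[...,2]>-.05)&(t[...,2]<.03)&(abs(t[...,0])<.03)&(abs(t[...,1])<.07)
print(m.sum(),t[m].max(0),t[m].min(0),W[m].min(0))
E
```

```text
t 8.5 pos [0.5564 0.2007 0.015 ] cmd [0.5559 0.2007 0.015 ] ang err 0.1 F [ 0.2 -0.4  1.3] w 87.0 g 0.0 q [-0.11  0.17 -0.02  2.24 -1.01  0.5   0.07]
1762 [ 0.01176229  0.05331064 -0.01533738] [-0.00913716 -0.05447884 -0.04998703] [0.50169921 0.15253396 0.02511619]
```

Emit:
carry_out(
  rows=[
    {"delta_pos":[0,0,3],"angular":[0,0,0]},
    {"delta_pos":[0,0,6],"angular":[0,0,0]},
    {"delta_pos":[0,0,7],"angular":[0,0,0]},
    {"delta_pos":[0,0,7],"angular":[0,0,0]},
    {"delta_pos":[0,0,7],"angular":[0,0,0]},
    {"delta_pos":[0,0,7],"angular":[0,0,0]},
    {"delta_pos":[0,0,7],"angular":[0,0,0]},
    {"delta_pos":[0,0,7],"angular":[0,0,0]},
  ],
  claw=36,
  force=12,
)

```text
time_s: 9.22
tool_pos: [0.5586, 0.2042, 0.0095]
tcp_rot: [-2.485, -1.217, -0.78]
contact_force: [-1.9, 0.4, 1.0]
width: 0.53
grip_force: 12.0
```

Emit:
carry_out(
  rows=[
    {"delta_pos":[0,0,0],"angular":[0,0,0]},
    {"delta_pos":[0,0,0],"angular":[0,0,0]},
    {"delta_pos":[0,0,0],"angular":[0,0,0]},
    {"delta_pos":[0,0,0],"angular":[0,0,0]},
    {"delta_pos":[0,0,0],"angular":[0,0,0]},
    {"delta_pos":[0,0,0],"angular":[0,0,0]},
    {"delta_pos":[0,0,0],"angular":[0,0,0]},
    {"delta_pos":[0,0,0],"angular":[0,0,0]},
  ],
)

```text
time_s: 9.88
tool_pos: [0.5586, 0.2042, 0.0095]
tcp_rot: [-2.485, -1.217, -0.78]
contact_force: [-5.6, -1.2, 4.6]
width: 0.525
grip_force: 12.0
```

```bash
cat >> h.py <<'E'
def tin(p,C,ctr,rad=.09):
    hsv=cv2.cvtColor(p["frame"],cv2.COLOR_RGB2HSV)
    m=(abs(C[...,2]-.043)<.005)&(hsv[...,1]<80)&(hsv[...,2]>110)&(np.hypot(C[...,0]-ctr[0],C[...,1]-ctr[1])<rad)
    r=cv2.minAreaRect(C[m][:,:2].astype(np.float32)); print("tin",m.sum(),np.round(r[0],4),np.round(r[1],4),round(r[2],2)); return C[m]
E
python3 - <<'E'
from h import *
p,c=cmd(); commit(p+.007*c.as_matrix()[:,2],c); st()
p=env.snapshot("top"); tin(p,cloud(p),(.5644,.2117))
s=env.sense();p=env.snapshot("wrist");save("wr5",p);t,W=wcloud(p,s);tin(p,W,(.5644,.2117))
hsv=cv2.cvtColor(p["frame"],cv2.COLOR_RGB2HSV)
m=(abs(W[...,2]-.036)<.0025)&(np.hypot(W[...,0]-.5754,W[...,1]-.2259)<.012); print("dimple floor",m.sum(),np.median(W[m],0))
E
```

```text
t 9.88 pos [0.5586 0.2042 0.0095] cmd [0.5583 0.2039 0.0093] ang err 0.1 F [-5.6 -1.2  4.6] w 45.7 g 12.0 q [-0.11  0.18 -0.03  2.23 -1.03  0.49  0.08]
tin 532 [0.5659 0.2116] [0.083  0.0478] 54.55
tin 11027 [0.5668 0.2156] [0.0778 0.0476] 52.22
dimple floor 359 [0.57618749 0.22850773 0.0350962 ]
```

```bash
python3 - <<'E'
from h import *
s=env.sense();p=env.snapshot("wrist");t,W=wcloud(p,s)
b=R.from_euler('z',28.1,degrees=True).as_matrix()
P=(W-[.6507,.2428,0])@b
for z0,z1 in((.056,.062),(.062,.07),(.07,.082),(.087,.1)):
    m=(W[...,2]>z0)&(W[...,2]<z1)&(np.hypot(P[...,0],P[...,1])<.02)
    v,u=np.where(m); 
    if len(u): print(z0,m.sum(),"uv",u.min(),u.max(),v.min(),v.max(),"press xy min/max",P[m].min(0).round(4),P[m].max(0).round(4),np.median(P[m],0).round(4))
m=(W[...,2]>.115)&(W[...,2]<.18)&(abs(P[...,0])<.1)&(abs(P[...,1])<.06)
print("head front",m.sum(),P[m].min(0),P[m].max(0))
f=m&(P[...,0]<-.02)&(abs(P[...,1])<.02); a=np.polyfit(P[f][:,1],P[f][:,0],1); print("front plane x at y=0",a)
# top-cam version of same measurement
c=p["frame"][20:320,180:480]; cv2.imwrite("pics/c3.png",cv2.resize(c,(600,600),interpolation=cv2.INTER_CUBIC)[:,:,::-1])
E
```

```text
0.056 52 uv 390 400 72 79 press xy min/max [-0.0044 -0.0017  0.0563] [-0.0003  0.0042  0.0619] [-0.0029  0.0011  0.0594]
0.062 74 uv 391 401 64 75 press xy min/max [-0.0046 -0.0017  0.062 ] [-0.0006  0.0043  0.0695] [-0.0032  0.0013  0.0656]
0.07 194 uv 390 410 52 67 press xy min/max [-0.0077 -0.0044  0.07  ] [-0.0003  0.0074  0.081 ] [-0.0055  0.0011  0.0764]
0.087 91 uv 388 414 45 56 press xy min/max [-0.0127 -0.0057  0.087 ] [-0.008   0.0088  0.0904] [-0.0108  0.0013  0.0882]
head front 8844 [-0.04093423 -0.03375134  0.11500486] [-0.02740992  0.03369456  0.15590977]
front plane x at y=0 [ 0.00101    -0.03840466]
```

View pics/c3.png

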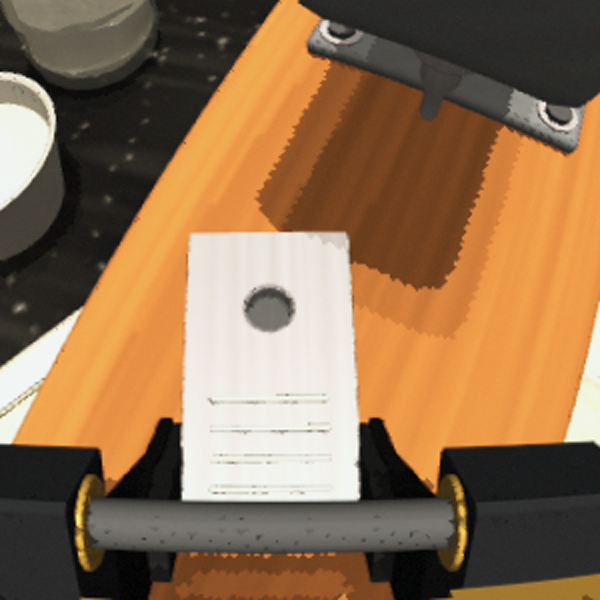

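The crop shows the tin gripped between the fingers, the dimple at (269,308), and the pin hanging at (430,105) below the head.

```bash
cat > plan.py <<'E'
from h import *
def measure(save_name=None,tip0=(.6489,.2433),d0=None):
    s=env.sense();p=env.snapshot("wrist");t,W=wcloud(p,s)
    b=R.from_euler('z',28.1,degrees=True).as_matrix(); P=(W-[*tip0,0])@b
    m=(W[...,2]>.057)&(W[...,2]<.068)&(np.hypot(P[...,0],P[...,1])<.012)
    tip=None
    if m.sum()>10:
        q=P[m]; c=np.array([np.percentile(q[:,0],4)+.003,(np.percentile(q[:,1],2)+np.percentile(q[:,1],98))/2,0]); tip=(b@c)[:2]+tip0
    rot=R.from_rotvec(s["tcp_rot"])
    d0=np.array(d0 if d0 is not None else rot.apply(DT)+s["tool_pos"])
    m=(abs(W[...,2]-.0355)<.003)&(np.hypot(*(W-[*d0[:2],0])[...,:2].transpose(2,0,1))<.011)
    dim=None
    if m.sum()>20: # hole rim: centroid of floor pixels' enclosing circle
        c,rad=cv2.minEnclosingCircle(W[m][:,:2].astype(np.float32)); dim=np.median(W[m],0); print("circle",np.round(c,4),round(rad,4))
    print("tip",None if tip is None else tip.round(4),"dimple",None if dim is None else dim.round(4),"pred",d0.round(4)); return s,p,t,W
DT=None
if os.path.exists("dt.json"): DT=np.array(json.load(open("dt.json")))
E
python3 - <<'E'
from plan import *
s,p,t,W=measure(d0=[.576,.228,.042])
c0,cr=cmd(); d=np.array([.576,.2278,.0423]); DT=cr.inv().apply(d-c0); json.dump(list(DT),open("dt.json","w")); print("DT",DT)
b=R.from_euler('z',28.1,degrees=True).as_matrix(); tip=np.array([.6489,.2433,.0423])
g=hand(30,35)
goal=lambda x: tip+b@[x,0,0]-g.apply(DT)
# clearance of visible hand points in final pose
h=(p["depth"]>0)&(t[...,2]<-.02)&(abs(t[...,1])<.1)&(abs(t[...,0])<.06)&(t[...,2]>-.17)
Q=(g.apply(t[h])+goal(0)-[tip[0],tip[1],0])@b
near=Q[(abs(Q[:,1])<.045)&(Q[:,2]>.09)]; print("hand max press x",near.max(0)); print("tcp goal press",(goal(0)-tip)@b)
go(goal(-.035),g); go(goal(0),g)
E
```

```text
circle [0.5758 0.2274] 0.0067
tip [0.6492 0.2434] dimple [0.5762 0.2285 0.0351] pred [0.576 0.228 0.042]
DT [ 0.0432523  -0.00070593 -0.01001269]
hand max press x [-0.04961504  0.04499947  0.14092382]
tcp goal press [-0.02964744 -0.00168983 -0.03301042]
delta_pos [22.1, 22.6, 15.4] angular [-12.7, 0.0, 18.2] | 35 22
delta_pos [28.6, 1.1, 20.1] angular [-0.0, 0.0, -0.0] | 35 0
```

Emit:
carry_out(
  rows=[
    {"delta_pos":[3.2,3.2,2.2],"angular":[-1.8,0,2.6]},
    {"delta_pos":[6.3,6.5,4.4],"angular":[-3.6,0,5.2]},
    {"delta_pos":[9.5,9.7,6.6],"angular":[-5.4,0,7.8]},
    {"delta_pos":[12.6,12.9,8.8],"angular":[-7.3,0,10.4]},
    {"delta_pos":[15.8,16.1,11.0],"angular":[-9.1,0,13.0]},
    {"delta_pos":[18.9,19.4,13.2],"angular":[-10.9,0,15.6]},
    {"delta_pos":[22.1,22.6,15.4],"angular":[-12.7,0,18.2]},
    {"delta_pos":[22.1,22.6,15.4],"angular":[-12.7,0,18.2]},
  ],
)

```text
time_s: 10.75
tool_pos: [0.5935, 0.2128, 0.0096]
tcp_rot: [-2.759, -0.74, -0.868]
contact_force: [0.4, 0.9, -1.9]
width: 0.53
grip_force: 12.0
```

```bash
python3 - <<'E'
from plan import *
b=R.from_euler('z',28.1,degrees=True).as_matrix()
p,c=cmd(); commit(p-c.apply(np.array([28.6,1.1,20.1])/1000),c); st()
s,p,t,W=measure(); x=tin(p,W,(.61,.215),.07)
q=env.snapshot("top"); tin(q,cloud(q),(.6,.21),.09); 
E
```

```text
t 10.75 pos [0.5935 0.2128 0.0096] cmd [0.5927 0.2113 0.0093] ang err 0.1 F [ 0.4  0.9 -1.9] w 46.1 g 12.0 q [-0.37  0.16  0.06  2.26 -0.83  0.18 -0.58]
circle [0.6188 0.2281] 0.0067
tip [0.6492 0.2434] dimple [0.6189 0.2285 0.0351] pred [0.6189 0.2283 0.0426]
tin 10896 [0.605  0.2204] [0.0777 0.0474] 30.37
tin 368 [0.5975 0.2137] [0.0623 0.0478] 28.41
```

```bash
python3 - <<'E'
from plan import *
st(); s,p,t,W=measure(); pc,c=cmd(); go(pc+[.0303,.0151,0],c)
E
```

```text
t 10.85 pos [0.5934 0.2119 0.0095] cmd [0.5927 0.2113 0.0093] ang err 0.2 F [ 0.3  0.9 -0.7] w 45.9 g 12.0 q [-0.37  0.16  0.06  2.26 -0.84  0.18 -0.57]
circle [0.6183 0.227 ] 0.0067
tip [0.6494 0.2434] dimple [0.6189 0.2275 0.0351] pred [0.6188 0.2274 0.0425]
delta_pos [27.7, 2.1, 19.4] angular [0.0, 0.0, 0.0] | 34 0
```

Emit:
carry_out(
  rows=[
    {"delta_pos":[4.3,0.2,3.0],"angular":[0,0,0]},
    {"delta_pos":[8.6,0.4,6.0],"angular":[0,0,0]},
    {"delta_pos":[12.8,0.6,9.0],"angular":[0,0,0]},
    {"delta_pos":[17.1,0.8,11.9],"angular":[0,0,0]},
    {"delta_pos":[21.4,1.1,14.9],"angular":[0,0,0]},
    {"delta_pos":[25.0,1.2,17.5],"angular":[0,0,0]},
    {"delta_pos":[28.5,1.4,19.9],"angular":[0,0,0]},
    {"delta_pos":[28.5,1.4,19.9],"angular":[0,0,0]},
  ],
)

```text
time_s: 11.57
tool_pos: [0.6249, 0.2279, 0.0095]
tcp_rot: [-2.759, -0.739, -0.867]
contact_force: [1.2, 0.2, -2.7]
width: 0.526
grip_force: 12.0
```

```bash
python3 - <<'E'
from plan import *
p,c=cmd(); p=p-c.apply(np.array([27.7,2.1,19.4])/1000); commit(p+c.apply(np.array([28.5,1.4,19.9])/1000),c); 
env.snapshot("top"); env.snapshot("top"); st()
b=R.from_euler('z',28.1,degrees=True).as_matrix()
s,p,t,W=measure(); x=tin(p,W,(.63,.23),.09)
P=(x-[.6494,.2434,0])@b; 
for y in(-.015,0,.015):
  k=abs(P[:,1]-y)<.004; print("tin strip y",y,"x range",P[k][:,0].min(),P[k][:,0].max())
q=env.snapshot("top"); x=tin(q,cloud(q),(.63,.23),.09); P=(x-[.6507,.2428,0])@b; print(P.min(0),P.max(0))
save("wr6",p); c=np.hstack([p["frame"][:300,160:480],q["frame"][120:240,280:410].repeat(2,0).repeat(2,1)[:240].copy() if 0 else cv2.resize(q["frame"][120:240,290:400],(275,300))]); cv2.imwrite("pics/c4.png",c[:,:,::-1])
E
```

```text
t 11.67 pos [0.6244 0.2276 0.0094] cmd [0.6235 0.2275 0.0094] ang err 0.1 F [ 1.3  0.5 -1.5] w 46.3 g 12.0 q [-0.41  0.22  0.09  2.18 -0.79  0.19 -0.63]
tip None dimple None pred [0.6498 0.2431 0.0423]
tin 6943 [0.6216 0.2264] [0.0439 0.0468] 29.97
tin strip y -0.015 x range -0.05403202689805279 -0.01066574889751052
tin strip y 0 x range -0.05458731778470977 -0.011038587251678209
tin strip y 0.015 x range -0.054980565173502555 -0.011327053894114139
tin 146 [0.6139 0.2203] [0.0232 0.0473] 29.08
[-0.0549143  -0.02614904  0.03844415] [-0.0316598   0.02105331  0.0477544 ]
```

View pics/c4.png

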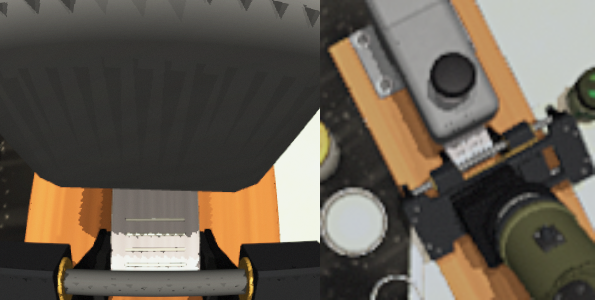

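The view shows the tin partly under the head with the fingers on its rear end, as planned. Its predicted dimple is within 1 mm of the tip. I'll release and retreat.

Emit:
carry_out(
  rows=[
    {"delta_pos":[0,0,0],"angular":[0,0,0]},
    {"delta_pos":[0,0,0],"angular":[0,0,0]},
    {"delta_pos":[0,0,0],"angular":[0,0,0]},
    {"delta_pos":[0,0,0],"angular":[0,0,0]},
    {"delta_pos":[0,0,0],"angular":[0,0,0]},
    {"delta_pos":[0,0,0],"angular":[0,0,0]},
    {"delta_pos":[0,0,0],"angular":[0,0,0]},
    {"delta_pos":[0,0,0],"angular":[0,0,0]},
  ],
  claw=75,
)

```text
time_s: 12.43
tool_pos: [0.6242, 0.2274, 0.0095]
tcp_rot: [-2.759, -0.739, -0.867]
contact_force: [-0.2, -0.1, 0.0]
width: 0.857
grip_force: 0.0
```

Emit:
carry_out(
  rows=[
    {"delta_pos":[0,0,-8],"angular":[0,0,0]},
    {"delta_pos":[0,0,-20],"angular":[0,0,0]},
    {"delta_pos":[0,0,-40],"angular":[0,0,0]},
    {"delta_pos":[0,0,-65],"angular":[0,0,0]},
    {"delta_pos":[0,0,-90],"angular":[0,0,0]},
    {"delta_pos":[0,0,-110],"angular":[0,0,0]},
    {"delta_pos":[0,0,-120],"angular":[0,0,0]},
    {"delta_pos":[0,0,-120],"angular":[0,0,0]},
  ],
)

```text
time_s: 13.1
tool_pos: [0.5655, 0.1929, 0.1108]
tcp_rot: [-2.757, -0.738, -0.873]
contact_force: [1.2, 0.7, 0.0]
width: 0.865
grip_force: 0.0
```

```bash
python3 - <<'E'
from plan import *
p,c=cmd(); commit(p-.12*c.as_matrix()[:,2],c); st()
b=R.from_euler('z',28.1,degrees=True).as_matrix()
s,p,t,W=measure(d0=[.6497,.2432,.042]); 
for nm,X,f,t0 in(("wrist",W,p,[.6494,.2434,0]),("top",None,None,[.6507,.2428,0])):
    if X is None: f=env.snapshot("top"); X=cloud(f)
    x=tin(f,X,(.63,.23),.09); P=(x-t0)@b; print(nm,P.min(0).round(4),P.max(0).round(4))
    u,_,vt=np.linalg.svd(x-x.mean(0)); 
    print("normal tilt deg",np.degrees(np.arccos(abs(vt[2,2]))).round(2))
    k=(abs(P[:,1])<.012); print("rear edge x(-.060 wanted)",np.percentile(P[k][:,0],1),"y mid at rear",[np.percentile(P[P[:,0]<-.04][:,1],q) for q in(1,99)])
E
```

```text
t 13.1 pos [0.5655 0.1929 0.1108] cmd [0.564  0.1931 0.1077] ang err 0.2 F [1.2 0.7 0. ] w 75.3 g 0.0 q [-0.55 -0.1   0.26  2.27 -0.29  0.39 -1.1 ]
circle [0.6494 0.2422] 0.0066
tip None dimple [0.65   0.2431 0.0351] pred [0.6497 0.2432 0.042 ]
tin 3120 [0.624  0.2278] [0.0643 0.0468] 29.46
wrist [-0.0623 -0.0254  0.0382] [0.002  0.0223 0.0443]
normal tilt deg 0.04
rear edge x(-.060 wanted) -0.06139918878882299 y mid at rear [np.float64(-0.025331072398460015), np.float64(0.020415101022090938)]
tin 206 [0.6101 0.2184] [0.0312 0.0471] 27.5
top [-0.0628 -0.026   0.0384] [-0.0316  0.0211  0.0479]
normal tilt deg 0.64
rear edge x(-.060 wanted) -0.06269281183577927 y mid at rear [np.float64(-0.025479012409648415), np.float64(0.019690840464262352)]
```

```bash
python3 - <<'E'
from plan import *
v=hand(28,0)
go([.55,.185,.30],v); go([.6500,.2428,.27],v); go([.65,.2428,.237],v)
E
```

```text
delta_pos [96.9, -0.2, -166.9] angular [-0.7, -35.0, 1.9] | 193 35
delta_pos [115.5, -4.1, 29.9] angular [0.0, 0.0, -0.0] | 119 0
delta_pos [0.0, -0.0, 33.0] angular [0.0, 0.0, -0.0] | 33 0
```

Emit:
carry_out(
  rows=[
    {"delta_pos":[18,0,-35],"angular":[0,0,0]},
    {"delta_pos":[36,0,-70],"angular":[0,0,0]},
    {"delta_pos":[55,0,-100],"angular":[0,-7,0.4]},
    {"delta_pos":[75,0,-130],"angular":[-0.3,-14,0.8]},
    {"delta_pos":[96.9,-0.2,-166.9],"angular":[-0.5,-21,1.2]},
    {"delta_pos":[96.9,-0.2,-166.9],"angular":[-0.6,-28,1.6]},
    {"delta_pos":[96.9,-0.2,-166.9],"angular":[-0.7,-35,1.9]},
    {"delta_pos":[96.9,-0.2,-166.9],"angular":[-0.7,-35,1.9]},
  ],
  claw=0,
  force=20,
)

```text
time_s: 13.87
tool_pos: [0.5531, 0.1873, 0.3009]
tcp_rot: [3.047, 0.763, -0.007]
contact_force: [-0.7, 0.9, 0.2]
width: 0.344
grip_force: 0.0
```

Emit:
carry_out(
  rows=[
    {"delta_pos":[20,-0.7,5],"angular":[0,0,0]},
    {"delta_pos":[40,-1.4,10],"angular":[0,0,0]},
    {"delta_pos":[60,-2.1,15],"angular":[0,0,0]},
    {"delta_pos":[80,-2.8,20],"angular":[0,0,0]},
    {"delta_pos":[100,-3.5,25],"angular":[0,0,0]},
    {"delta_pos":[115.5,-4.1,29.9],"angular":[0,0,0]},
    {"delta_pos":[115.5,-4.1,29.9],"angular":[0,0,0]},
    {"delta_pos":[115.5,-4.1,29.9],"angular":[0,0,0]},
  ],
)

```text
time_s: 14.53
tool_pos: [0.6507, 0.2433, 0.2668]
tcp_rot: [3.047, 0.762, -0.01]
contact_force: [-1.0, 0.6, -0.3]
width: 0.001
grip_force: 0.0
```

```bash
python3 - <<'E'
from plan import *
p,c=cmd(); commit(p+[0,0,.033],c); st()
s=env.sense();p=env.snapshot("wrist");t,W=wcloud(p,s); g=p["frame"].max(-1)
m=(g<60)&(t[...,2]>-.05)&(t[...,2]<.005)&(abs(t[...,0])<.03)&(abs(t[...,1])<.03)
print("tips",m.sum(),np.percentile(t[m],99,axis=0).round(4),np.percentile(t[m],1,axis=0).round(4))
k=(abs(W[...,2]-.249)<.004)&(np.hypot(W[...,0]-.65,W[...,1]-.243)<.03); print("knob",k.sum(),W[k].min(0),W[k].max(0))
E
```

```text
t 14.53 pos [0.6507 0.2433 0.2668] cmd [0.65   0.2427 0.27  ] ang err 0.3 F [-1.   0.6 -0.3] w 0.1 g 0.0 q [-0.5   0.41  0.15  1.22 -0.06  1.52 -1.44]
tips 955 [ 0.0116  0.0083 -0.0156] [ 0.0055 -0.009  -0.0494]
knob 1522 [0.63261507 0.2252967  0.2450045 ] [0.66876872 0.26298824 0.25026803]
```

Emit:
carry_out(
  rows=[
    {"delta_pos":[0,0,10],"angular":[0,0,0]},
    {"delta_pos":[0,0,20],"angular":[0,0,0]},
    {"delta_pos":[0,0,27],"angular":[0,0,0]},
    {"delta_pos":[0,0,31],"angular":[0,0,0]},
    {"delta_pos":[0,0,33],"angular":[0,0,0]},
    {"delta_pos":[0,0,33],"angular":[0,0,0]},
    {"delta_pos":[0,0,33],"angular":[0,0,0]},
    {"delta_pos":[0,0,33],"angular":[0,0,0]},
  ],
)

```text
time_s: 15.25
tool_pos: [0.6512, 0.2427, 0.2377]
tcp_rot: [3.048, 0.76, -0.001]
contact_force: [-1.0, -0.1, -0.7]
width: 0.006
grip_force: 0.0
```

Emit:
carry_out(
  rows=[
    {"delta_pos":[0,0,2],"angular":[0,0,0]},
    {"delta_pos":[0,0,4],"angular":[0,0,0]},
    {"delta_pos":[0,0,6],"angular":[0,0,0]},
    {"delta_pos":[0,0,7],"angular":[0,0,0]},
    {"delta_pos":[0,0,8],"angular":[0,0,0]},
    {"delta_pos":[0,0,8],"angular":[0,0,0]},
    {"delta_pos":[0,0,8],"angular":[0,0,0]},
    {"delta_pos":[0,0,8],"angular":[0,0,0]},
  ],
)

```text
time_s: 15.92
tool_pos: [0.6511, 0.2428, 0.2295]
tcp_rot: [3.048, 0.76, -0.002]
contact_force: [0.3, 0.5, 3.1]
width: 0.006
grip_force: 1.4
```

Emit:
carry_out(
  rows=[
    {"delta_pos":[0,0,2],"angular":[0,0,0]},
    {"delta_pos":[0,0,4],"angular":[0,0,0]},
    {"delta_pos":[0,0,6],"angular":[0,0,0]},
    {"delta_pos":[0,0,8],"angular":[0,0,0]},
    {"delta_pos":[0,0,10],"angular":[0,0,0]},
    {"delta_pos":[0,0,11],"angular":[0,0,0]},
    {"delta_pos":[0,0,12],"angular":[0,0,0]},
    {"delta_pos":[0,0,12],"angular":[0,0,0]},
  ],
)

```text
time_s: 16.58
tool_pos: [0.6511, 0.2427, 0.2171]
tcp_rot: [3.048, 0.76, -0.002]
contact_force: [1.7, 1.2, 5.0]
width: 0.004
grip_force: 2.3
```

Emit:
carry_out(
  rows=[
    {"delta_pos":[0,0,0.5],"angular":[0,0,0]},
    {"delta_pos":[0,0,1],"angular":[0,0,0]},
    {"delta_pos":[0,0,1.5],"angular":[0,0,0]},
    {"delta_pos":[0,0,2],"angular":[0,0,0]},
    {"delta_pos":[0,0,2.5],"angular":[0,0,0]},
    {"delta_pos":[0,0,3],"angular":[0,0,0]},
    {"delta_pos":[0,0,3],"angular":[0,0,0]},
    {"delta_pos":[0,0,3],"angular":[0,0,0]},
  ],
)

```text
time_s: 17.25
tool_pos: [0.6511, 0.2427, 0.2142]
tcp_rot: [3.048, 0.76, -0.002]
contact_force: [2.9, 0.2, 5.0]
width: 0.008
grip_force: 2.6
```

The punch is past flat-top depth with only spring force, so it is in the dimple. I'll go on gently.

Emit:
carry_out(
  rows=[
    {"delta_pos":[0,0,0.5],"angular":[0,0,0]},
    {"delta_pos":[0,0,1],"angular":[0,0,0]},
    {"delta_pos":[0,0,1.5],"angular":[0,0,0]},
    {"delta_pos":[0,0,2],"angular":[0,0,0]},
    {"delta_pos":[0,0,2.2],"angular":[0,0,0]},
    {"delta_pos":[0,0,2.5],"angular":[0,0,0]},
    {"delta_pos":[0,0,2.5],"angular":[0,0,0]},
    {"delta_pos":[0,0,2.5],"angular":[0,0,0]},
  ],
)

```text
time_s: 17.92
tool_pos: [0.6511, 0.2427, 0.212]
tcp_rot: [3.048, 0.76, -0.002]
contact_force: [2.2, 0.4, 6.0]
width: 0.004
grip_force: 2.9
```

Emit:
carry_out(
  rows=[
    {"delta_pos":[0,0,0.2],"angular":[0,0,0]},
    {"delta_pos":[0,0,0.4],"angular":[0,0,0]},
    {"delta_pos":[0,0,0.5],"angular":[0,0,0]},
    {"delta_pos":[0,0,0.5],"angular":[0,0,0]},
    {"delta_pos":[0,0,0.5],"angular":[0,0,0]},
    {"delta_pos":[0,0,0.5],"angular":[0,0,0]},
    {"delta_pos":[0,0,0.5],"angular":[0,0,0]},
    {"delta_pos":[0,0,0.5],"angular":[0,0,0]},
  ],
)

```text
time_s: 18.58
tool_pos: [0.6511, 0.2428, 0.212]
tcp_rot: [3.048, 0.76, -0.001]
contact_force: [2.0, 0.2, 7.4]
width: 0.003
grip_force: 3.6
```

Position has stopped and force is starting to rise, so the floor is reached. I'll increase it gradually to about 18 N.

Emit:
carry_out(
  rows=[
    {"delta_pos":[0,0,0.3],"angular":[0,0,0]},
    {"delta_pos":[0,0,0.6],"angular":[0,0,0]},
    {"delta_pos":[0,0,0.9],"angular":[0,0,0]},
    {"delta_pos":[0,0,1.0],"angular":[0,0,0]},
    {"delta_pos":[0,0,1.0],"angular":[0,0,0]},
    {"delta_pos":[0,0,1.0],"angular":[0,0,0]},
    {"delta_pos":[0,0,1.0],"angular":[0,0,0]},
    {"delta_pos":[0,0,1.0],"angular":[0,0,0]},
  ],
)

```text
time_s: 19.25
tool_pos: [0.6512, 0.2427, 0.2118]
tcp_rot: [3.048, 0.76, -0.0]
contact_force: [0.5, -0.3, 9.3]
width: 0.006
grip_force: 4.9
```

Emit:
carry_out(
  rows=[
    {"delta_pos":[0,0,0.6],"angular":[0,0,0]},
    {"delta_pos":[0,0,1.2],"angular":[0,0,0]},
    {"delta_pos":[0,0,1.8],"angular":[0,0,0]},
    {"delta_pos":[0,0,2.4],"angular":[0,0,0]},
    {"delta_pos":[0,0,3.0],"angular":[0,0,0]},
    {"delta_pos":[0,0,3.0],"angular":[0,0,0]},
    {"delta_pos":[0,0,3.0],"angular":[0,0,0]},
    {"delta_pos":[0,0,3.0],"angular":[0,0,0]},
  ],
)

```text
time_s: 19.92
tool_pos: [0.6513, 0.2428, 0.2114]
tcp_rot: [-3.048, -0.76, -0.003]
contact_force: [-3.0, -1.4, 18.5]
width: 0.008
grip_force: 9.0
```

Emit:
carry_out(
  rows=[
    {"delta_pos":[0,0,0.5],"angular":[0,0,0]},
    {"delta_pos":[0,0,1],"angular":[0,0,0]},
    {"delta_pos":[0,0,1],"angular":[0,0,0]},
    {"delta_pos":[0,0,1],"angular":[0,0,0]},
    {"delta_pos":[0,0,1],"angular":[0,0,0]},
    {"delta_pos":[0,0,1],"angular":[0,0,0]},
    {"delta_pos":[0,0,1],"angular":[0,0,0]},
    {"delta_pos":[0,0,1],"angular":[0,0,0]},
  ],
)

```text
time_s: 20.58
tool_pos: [0.6513, 0.2428, 0.2113]
tcp_rot: [-3.048, -0.76, -0.004]
contact_force: [-4.0, -2.3, 20.6]
width: 0.007
grip_force: 10.3
```

Emit:
carry_out(
  rows=[
    {"delta_pos":[0,0,-4],"angular":[0,0,0]},
    {"delta_pos":[0,0,-8],"angular":[0,0,0]},
    {"delta_pos":[0,0,-13],"angular":[0,0,0]},
    {"delta_pos":[0,0,-18],"angular":[0,0,0]},
    {"delta_pos":[0,0,-23],"angular":[0,0,0]},
    {"delta_pos":[0,0,-29],"angular":[0,0,0]},
    {"delta_pos":[0,0,-40],"angular":[0,0,0]},
    {"delta_pos":[0,0,-55],"angular":[0,0,0]},
  ],
)

```text
time_s: 21.25
tool_pos: [0.6492, 0.242, 0.2592]
tcp_rot: [3.047, 0.76, -0.013]
contact_force: [1.0, -0.8, 0.7]
width: -0.0
grip_force: 0.0
```

Emit:
carry_out(
  rows=[
    {"delta_pos":[-20,0,-20],"angular":[0,0,0]},
    {"delta_pos":[-40,0,-30],"angular":[0,0,0]},
    {"delta_pos":[-65,0,-30],"angular":[0,0,0]},
    {"delta_pos":[-90,0,-30],"angular":[0,0,0]},
    {"delta_pos":[-115,0,-20],"angular":[0,0,0]},
    {"delta_pos":[-130,0,-20],"angular":[0,0,0]},
    {"delta_pos":[-130,0,-20],"angular":[0,0,0]},
    {"delta_pos":[-130,0,-20],"angular":[0,0,0]},
  ],
)

```text
time_s: 21.92
tool_pos: [0.5356, 0.1814, 0.2816]
tcp_rot: [3.048, 0.76, -0.004]
contact_force: [0.2, 0.2, -0.2]
width: 0.003
grip_force: 0.0
```

```bash
python3 - <<'E'
from plan import *
b=R.from_euler('z',28.1,degrees=True).as_matrix()
s=env.sense(); print(s["time_s"],s["tool_pos"],s["contact_force"])
f=env.snapshot("side"); save("side9",f)
X=cloud(f); x=tin(f,X,(.63,.23),.09); P=(x-[.6507,.2428,0])@b; print("side",P.min(0).round(4),P.max(0).round(4))
p=env.snapshot("wrist");t,W=wcloud(p,s); x=tin(p,W,(.63,.23),.09); P=(x-[.6494,.2434,0])@b; print("wrist",P.min(0).round(4),P.max(0).round(4)) if len(x) else 0
k=(abs(W[...,2]-.249)<.01)&(np.hypot(W[...,0]-.65,W[...,1]-.243)<.025); print("knob z",k.sum(),np.median(W[k][:,2]))
X=cloud(f);k=(X[...,2]>.215)&(np.hypot(X[...,0]-.65,X[...,1]-.243)<.025); print("side knob top",np.percentile(X[k][:,2],99))
cv2.imwrite("pics/c9.png",cv2.resize(f["frame"][150:310,270:450],(720,600))[:,:,::-1][:600])
E
```

```text
21.9167 [0.53560843 0.18139797 0.28158475] [ 0.2344783   0.2414484  -0.20578158]
tin 178 [0.6207 0.2259] [0.0642 0.047 ] 30.23
side [-0.0669 -0.0254  0.0381] [-0.0032  0.0224  0.0438]
tin 683 [0.6071 0.2173] [0.0259 0.0468] 28.1
wrist [-0.0625 -0.0265  0.0391] [-0.0366  0.0203  0.0448]
knob z 2582 0.24740062642111332
side knob top 0.2484507318447059
```

View pics/c9.png

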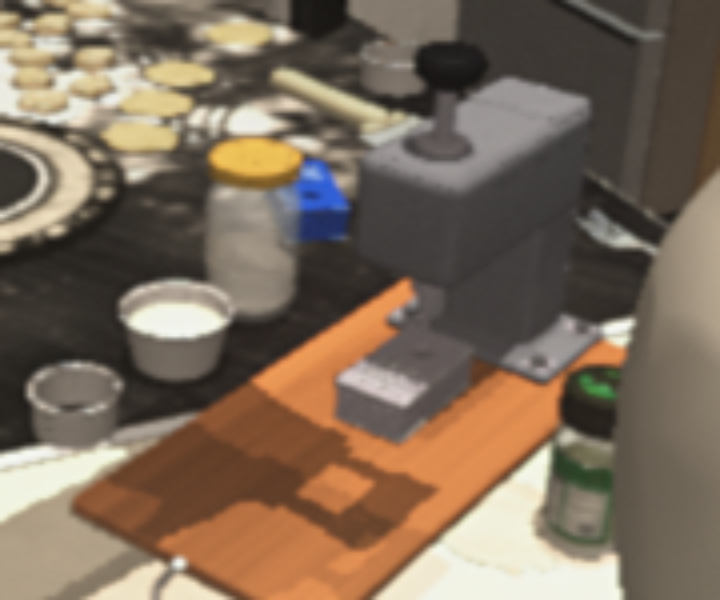

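The view shows the tin flat under the punch at (405,385), the knob up at (450,65), and the cup, jars and ring still standing where they were. I'll hand the job in.

```bash
python3 -c "
from plant import env
print(env.finish_job())"
```

```text
the job is handed in; nothing more can be done
None
```

I handed the job in; no verdict came back. The tin lies flat with its dimple about 1 mm from the punch tip, the punch bore on the dimple floor with about 11–13 N (estimated from the wrist force), it has sprung back up, and the things beside the bed look unmoved. The fingertips measured about 17 mm behind the TCP, not 17 mm ahead as the text says, so I worked from the measured value.

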